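Load the long plaque into the tilted jig and lock it with the sprung keeper

ROBOT

A 6-joint arm with a two-finger parallel gripper is mounted at the origin on the work surface. World frame = base frame: x ahead of the robot, y to its left, z up, the work surface at z = 0. Lengths are in m, angles in degrees, forces in N, time in s.
With the tool pointing down it reaches from about 0.4 to 0.825 m from the base axis. Payload 7 kg.
Tool frame: the origin (TCP) lies midway between the tips of the shut fingers; the grasp point (between the pads) lies 19 mm behind it; z points along the fingers, y is the line along which they close (so a half turn about z gives the same grasp; the last joint's range is limited). The gripper opens to 88 mm and grips with 3 to 60 N. Pads are 19 mm wide; open, the fingers measure 130 mm over their backs; the gripper's body (78 mm by 193 mm) begins 47 mm behind the grasp point.
Start: joints at [-53.738, 20.546, 0.682, 0, -70.136, -16.507], TCP at [0.228, -0.635, 0.227] pointing down, gripper open.
Joint ranges: [-176.03, 176.03], [-82.01, 121.73], [-58.28, 71.71], [-173.87, 95.51], [-174.79, -0.11], [-173.66, 173.66]. Speed limits (degrees/s): [136.94, 136.94, 172.46, 180, 180, 180].

INTERFACE

Orientations are given as [roll, pitch, yaw] about the fixed x, y, z axes, in that order (R = Rz(yaw) Ry(pitch) Rx(roll)).
In Python, from plant import ctrl gives the robot as it stands. The module is installed in compiled form; this text tells all that it offers.
- The arm moves only by the tool play_rows, never from a script. Its argument "commands" is a list that holds one entry, the list of rows, each a list of 7 numbers: the turn, a rotation vector about the tool's x, y, z in rad, then the shift along the tool's x, y, z in cm, then the finger opening in cm, from 0 to 8.76. In form: [[[ax, ay, az, x, y, z, grip], ...]]. A call has 1 to 8 rows; each row is the pose to reach, as a shift and turn from the pose commanded when the call began, along the tool's axes at that moment; what a row does not reach only later rows make up. A row lasts 1/12 s, in which the tool goes at most 41.7 mm and 7.16 degrees, less where a joint would pass 70% of its speed; a pose out of reach is approached as far as the arm can. A call with a gripper value outside its range is refused whole. The fingers move at their own pace and stop on an object; the grip force is fixed at half the most. Time passes only in rows, so rows that repeat a pose let the fingers close. It gives the time, the measured TCP pose, the force, the opening and the grip force at its end, in the units of the state.
- ctrl.get_obs(): the state, without advancing time (a new reading comes with each control period).
- ctrl.snapshot(name): name is "scene" or "top" or "wrist"; returns a dict with "color" (384x512x3 uint8, red, green, blue), "camera_matrix" (3x3 intrinsics, pixels), "k1" (the pictures are not rectified: a ray, as slopes to the right and down, at radius r is drawn at 1 + k1 r^2 times it, then the intrinsics apply), "origin" and "rotation" of the camera in the world; the wrist camera has in their place "hand_eye" (4x4, takes a point from camera to tool coordinates, whose origin is the TCP and whose axes are the flange's). Camera axes: x right, y down, z forward; pixel columns grow to the right and rows downward; lengths in m; the calibration is good to about 2 mm. A picture is of the moment at which its call begins: read the wrist's pose just before it. There is no depth.
- ctrl.close_job(): hands the job in; it is judged then, once.
Trained networks look in a picture, given as the dict that the camera call returned (one of the last four; its "shot" number tells which), for a name from the list of things; names that differ only in an ending like _2 or _b are one class to them, and where a whole thing is asked for, a point or a joint stands for the part that bears it (a point fixed in the world has none). Each returns a list of dicts, best first, with "conf" (0 to 1); they miss things now and then, are a little off and sometimes report something else, mostly with a low value. They report only what shows in the picture. A call takes as long as a camera call. They do not tell look-alikes from the thing itself.
- ctrl.find_in(picture, name): "bbox" ([left, top, width, height] in pixels, round what is visible of it).
The state is a dict: "clock": time; "joint_pos": joint angles; "qvel": joint speeds; "tau": joint torques, N m; "tool_pos": TCP position; "orientation": TCP orientation; "force": force on the tool from outside, world axes, zero at the start; "moment": the same for the moment, N m; "opening": finger opening in m; "gripper_force": force on a finger pad.
Only numpy, scipy, OpenCV 4.12 (cv2) and the standard library are available. Lean on these libraries where they do the work, as an engineer would, in place of code of your own. Each camera call takes 0.05 s, during which the arm holds its last target. There are 200 camera calls.

TASK

Free the tilted jig by pulling its sprung knob out, turning it clockwise and letting it snap into the other notch, so that the keeper arm stands clear of the corner. Then lay the longer wooden plaque on the sloping plate, long side along the long fence, without dropping it, so that it slides down fully home against both fences; last, pull the knob again and turn it back so that the keeper snaps down onto the plaque. Leave the shorter plaque and the painted stones where they stand.

Things in the scene. Friction and masses are not known exactly. Their poses are not given: they have to be found in the camera images.
- jig_plate: jig's white waxed plate (fixed), 170 mm along its x, 230 along its y, sloping down to its -x and -y by 0.25 rad each; z is its normal. Slippery: wood laid on it slides to the low corner by itself. Origin: on its top face at the inner low corner, where two aluminium fences meet (12 mm thick, 10 mm high): the long fence along y at x = 0, the short one along x at y = 0
- jig: plywood base board of the jig, 250 x 320 x 15 mm, fixed; origin under its centre. The plate stands on it on legs, its surface 55 mm (low corner) to 155 mm above the table. The keeper's axis is parallel to the plate's z and passes x = 30, y = -40 mm in the plate's frame, just outside the short fence
- keeper_grip (a point): centre of the keeper's black bar knob, 60 mm long, 14 wide, 26 high (13 mm up and down from here along the plate's z); it turns with the keeper. Keeper fully down: 45 mm over the plate's plane. Below it, parallel to the bar, a steel arm 18 mm wide, 8 thick, reaches 75 mm from the axis to one side; the arm's top is 25 mm below this point
- keeper (a joint): how far the keeper is pulled out along the plate's z, 0 to 0.024 m; a spring draws it in (4 N at 0, 8 N at the end). At 0 its arm is 12 mm over the plate, barring a plaque's way; on a seated plaque it rests at 0.006. A pin sits in one of two notches 14 mm deep: pull out 0.016 or more (0.020 is good) to turn; let go over a notch (0.09 rad to spare either side) and it drops in
- keeper_turn (a joint): turn of the keeper about the plate's z, rad, growing clockwise seen from above. About 0 (start, first notch): bar and arm along the plate's y, arm pointing to +y over the corner. 1.4 (second notch): arm pointing nearly to the plate's +x, outside the short fence, clear of the plate. End stops at -0.02 and 1.42
- long_plaque_center (a point): centre of the longer plaque: plain light wood, 60 mm (x) by 140 mm (y) by 18 mm thick (z), 70 to 140 g, lying flat on the table. Home, this point is at x = 30, y = 70, z = 9 mm in the jig_plate frame, its y along the plate's y (either way round)
- short_plaque_center (a point): centre of the shorter plaque: same wood, 60 by 95 by 18 mm thick. Not used; the two may lie in each other's place
- stone_a: faceted purple cast stone, about 68 mm wide, 75 mm high, bystander between the plaques and the jig; origin under its centre
- stone_b: faceted cast stone, about 72 mm wide, 85 mm high, bystander beyond the plaques; origin under its centre
- stone_d: faceted cast stone, about 72 mm wide, 80 mm high, bystander to the left of the plaques; origin under its centre
- stone_c: faceted cast stone, about 80 mm wide, 70 mm high, bystander beyond the jig; origin under its centre
Things that resemble listed ones, but are neither listed nor needed, are in the scene too. What is shaped like the part that bears long_plaque_center but black is not meant.

How it is judged:
By the outcome, as a careful person would: the job done as asked, in the order asked, and still so for the second after the job is handed in, with the robot touching nothing.
It also fails if it takes over 64 s, if anything falls off the work surface, if the arm or the gripper's body presses on something with over 40 N, if the wrist force passes 120 N, or if a joint passes its speed limit or range.

## Working session

There is one attempt and no reset: what is moved stays moved. The work goes in short steps, Python scripts to look and compute and a tool call to move; the robot and the scene stay as the last step left them, time stands still between calls to the robot, and variables do not carry over. Pictures are saved under pics/ and viewed, at most 10 in all, crops included, and the job is handed in when it is done.

Besides the shell and the picture viewer there is one more tool, called after "Request:" by a JSON object that holds its "method" and its "body", one argument or row to a line. play_rows: Moves the arm, as the interface text tells. Its arguments: {"type":"object","properties":{"commands":{"type":"array","items":{"type":"array","items":{"type":"array","items":{"type":"number"}}}}},"required":["commands"]}

```bash
mkdir -p pics; cat > h.py <<'E'
import numpy as np, cv2
from scipy.spatial.transform import Rotation as R
from plant import ctrl
def rpy(o): return R.from_euler('xyz',o,degrees=True).as_matrix()
def und(p,s):
    K=np.array(s['camera_matrix']);k=s['k1']
    return cv2.undistortPoints(np.float64(p).reshape(-1,1,2),K,np.array([k,0,0,0.]))[:,0]
def toplane(p,s,z,o=None,Rw=None):
    if o is None: o=np.array(s['origin']);Rw=np.array(s['rotation'])
    d=np.c_[und(p,s),np.ones(len(np.reshape(p,(-1,2))))]@Rw.T
    return o+d*((z-o[2])/d[:,2])[:,None]
def proj(X,s):
    o=np.array(s['origin']);Rw=np.array(s['rotation']);c=(np.atleast_2d(X)-o)@Rw
    K=np.array(s['camera_matrix']);a=c[:,:2]/c[:,2:];a=a*(1+s['k1']*(a**2).sum(1))[:,None]
    return a*[K[0,0],K[1,1]]+K[:2,2]
def save(s,n): cv2.imwrite('pics/'+n,cv2.cvtColor(s['color'],cv2.COLOR_RGB2BGR))
E
python3 - <<'E'
from h import *
import pickle
o=ctrl.get_obs();print(o['clock'],o['tool_pos'],o['orientation'],o['opening'],o['force'])
D={}
for n in('top','scene'):
    s=ctrl.snapshot(n);D[n]=s
    print(n,s['k1'],s['origin'],np.round(s['rotation'],3).tolist(),s['camera_matrix'])
    for q in('jig','jig_plate','keeper_grip','long_plaque_center','short_plaque_center','stone_a'):
        print(q,[(np.round(d['bbox']).tolist(),round(d['conf'],2)) for d in ctrl.find_in(s,q)])
pickle.dump(D,open('d.pkl','wb'))
im=np.vstack([cv2.resize(D[n]['color'],(512,384)) for n in D])
for n in D: cv2.imwrite(f'pics/{n}0.png',cv2.resize(D[n]['color'][:,:,::-1],(800,600),interpolation=cv2.INTER_CUBIC))
E
```

```text
0.0 [ 0.22797678 -0.63481826  0.22563212] [ 1.79905780e+02 -8.62068138e-03 -1.60250767e+02] 0.08777092359368147 [ 0.0618184  -0.38060398 -0.4214361 ]
top -0.014110700830676023 [0.2422657  0.09189641 1.67834578] [-170.299, 0.454, -90.752] [[475.80712088   0.         259.22944785]
 [  0.         475.80712088 189.82474556]
 [  0.           0.           1.        ]]
jig [([289.0, 147.0, 98.0, 74.0], 0.68), ([198.0, 202.0, 28.0, 24.0], 0.62)]
jig_plate [([297.0, 154.0, 90.0, 59.0], 0.96)]
keeper_grip [([354.0, 194.0, 39.0, 8.0], 0.7)]
long_plaque_center [([127.0, 242.0, 45.0, 20.0], 0.96), ([193.0, 266.0, 41.0, 23.0], 0.79), ([191.0, 157.0, 42.0, 16.0], 0.71)]
short_plaque_center [([195.0, 205.0, 29.0, 19.0], 0.58)]
stone_a [([246.0, 108.0, 18.0, 23.0], 0.85), ([288.0, 106.0, 22.0, 22.0], 0.83), ([249.0, 204.0, 19.0, 20.0], 0.73), ([151.0, 196.0, 17.0, 16.0], 0.7)]
scene -0.015538071078410206 [ 1.08947387 -0.31352736  1.14614262] [-147.015, -0.641, 55.487] [[410.58245824   0.         245.46628038]
 [  0.         410.58245824 196.80841149]
 [  0.           0.           1.        ]]
jig []
jig_plate [([109.0, 189.0, 119.0, 95.0], 0.93), ([111.0, 237.0, 36.0, 20.0], 0.59), ([315.0, 135.0, 16.0, 25.0], 0.56)]
keeper_grip [([111.0, 235.0, 39.0, 25.0], 0.69)]
long_plaque_center [([219.0, 116.0, 40.0, 24.0], 0.93), ([284.0, 188.0, 47.0, 29.0], 0.62), ([279.0, 102.0, 42.0, 23.0], 0.57)]
short_plaque_center [([266.0, 153.0, 26.0, 26.0], 0.74)]
stone_a [([288.0, 248.0, 23.0, 25.0], 0.89), ([315.0, 134.0, 18.0, 23.0], 0.81), ([244.0, 279.0, 29.0, 32.0], 0.63), ([225.0, 170.0, 19.0, 21.0], 0.57)]
```

View pics/top0.png

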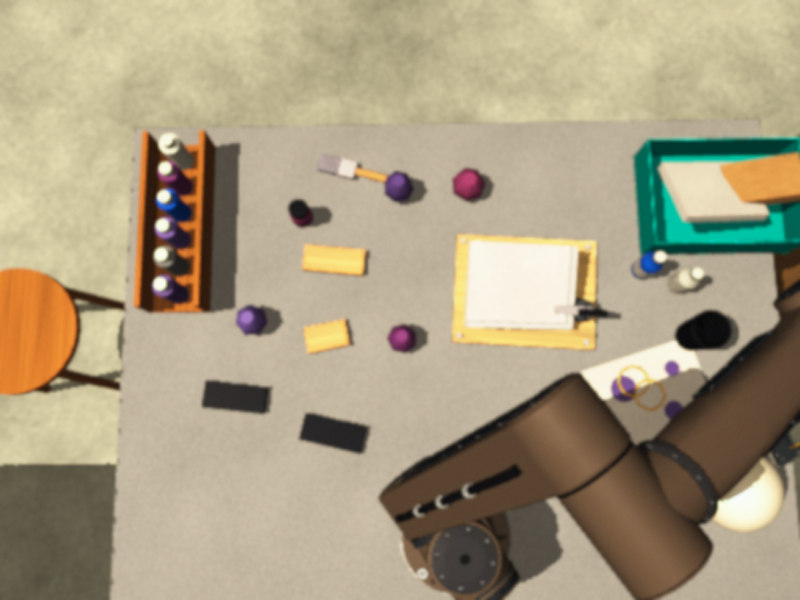

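View pics/scene0.png

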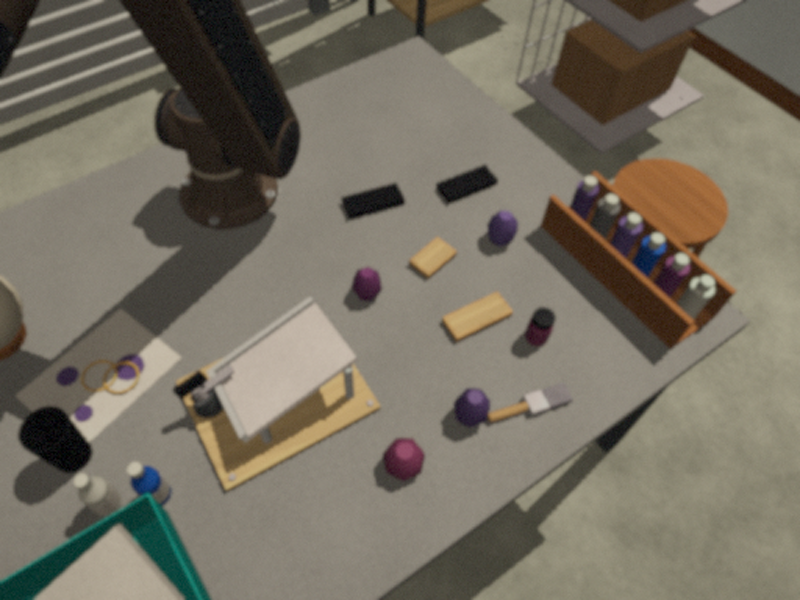

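The top view shows two light wooden plaques at (334,260), which is the longer, and (327,336), the shorter. Two black decoys are at (236,397) and (334,432). The jig is at (525,290), with its knob at (590,312). Stones are at (402,338), (250,320), (398,186) and (468,184). The scene view agrees: long at (478,316), short at (433,257). I choose the long one by its length and light colour, then check it in a close crop.

```bash
python3 - <<'E'
import re
t=open('h.py').read()
t=t.replace("Rw=np.array(s['rotation'])","Rw=rpy(s['rotation'])")
open('h.py','w').write(t)
E
python3 - <<'E'
from h import *
import pickle
D=pickle.load(open('d.pkl','rb'))
t=D['top'];f=512/800
for n,p,z in[('top',[[303,244],[366,246],[365,275],[303,272]],.018),('top',[[304,325],[346,319],[350,346],[308,353]],.018),('scene',[[442,318],[500,293],[513,312],[455,340]],.018),('top',[[458,235],[597,240],[597,349],[452,341]],.015),('top',[[402,338]],.04)]:
    X=toplane(np.array(p)*f,D[n],z); print(n,X[:,:2].round(3).tolist(),'side',np.linalg.norm(np.diff(X,axis=0),axis=1).round(3))
c=t['color'][145:235,185:400,::-1]
s=D['scene']['color'][125:315,95:345,::-1]
cv2.imwrite('pics/crop1.png',np.vstack([cv2.resize(c,(720,301),interpolation=cv2.INTER_CUBIC),cv2.resize(s[50:160],(720,299),interpolation=cv2.INTER_CUBIC)]))
E
```

```text
top [[0.652, 0.334], [0.645, 0.189], [0.578, 0.192], [0.587, 0.333]] side [0.145 0.068 0.142]
top [[0.465, 0.33], [0.477, 0.235], [0.416, 0.226], [0.401, 0.32]] side [0.096 0.062 0.095]
scene [[0.583, 0.198], [0.602, 0.338], [0.654, 0.33], [0.64, 0.187]] side [0.142 0.053 0.143]
top [[0.669, -0.022], [0.652, -0.341], [0.401, -0.327], [0.424, -0.003]] side [0.319 0.251 0.325]
top [[0.43, 0.109]] side []
```

View pics/crop1.png

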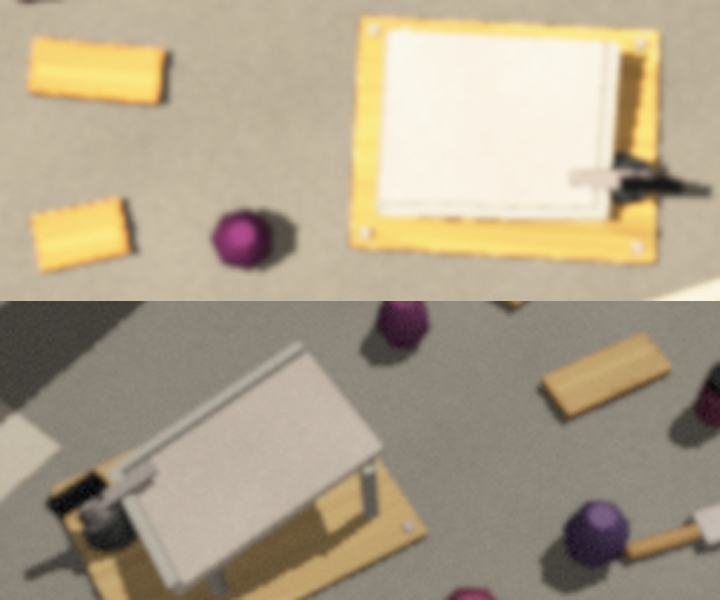

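```bash
cat >> h.py <<'E'
def Rp(yaw): return (R.from_euler('z',yaw)*R.from_euler('y',-.25)*R.from_euler('x',.25)).as_matrix()
E
python3 - <<'E'
from h import *
import pickle
from scipy.optimize import least_squares
D=pickle.load(open('d.pkl','rb'))
M=np.array([[.170,.230,0],[-.012,.230,.01],[-.012,-.012,.01],[.17,-.012,.01]])
T=np.array([[388,30],[380,215],[610,218],[618,42]])/3.349+[185,145]
S=(np.array([[381,447],[302,345],[118,468],[180,592]])-[0,301])/[2.88,2.718]+[95,175]
def f(v,full=False):
    X=M@Rp(v[3]).T+v[:3]
    return np.r_[(proj(X,D['top'])-T).ravel(),(proj(X,D['scene'])-S).ravel(),(v[2]-.055)/.002]
r=least_squares(f,[.44,-.27,.055,-.05]);v=r.x
print(v.round(4),r.fun.round(1))
A=Rp(v[3]);print(A.round(3).tolist())
g=A@[.03,-.04,.045]+v[:3];print('grip',g)
K=proj([g,A@[.03,-.01,.045]+v[:3],A@[.03,-.07,.045]+v[:3]],D['top']);print((K-[185,145])*3.349)
# bar ends in scene
print((proj([A@[.03,-.01,.045]+v[:3],A@[.03,-.07,.045]+v[:3]],D['scene'])-[95,175])*[2.88,2.718]+[0,301])
# plaque
P=np.array([[303,244],[366,246],[365,275],[303,272]])*.64
o=ctrl.get_obs()
# tool target for wrist look
print('hand',ctrl.snapshot('wrist')['hand_eye'])
E
```

```text
[ 0.4602 -0.2483  0.0528 -0.0602] [-1.1 -0.6 -0.5 -0.8 -1.9 -0.6 -1.  -1.2  1.7  0.  -0.7 -1.2 -3.1  1.5
 -2.7 -1.3 -1.1]
[[0.967, -0.003, -0.254], [-0.058, 0.971, -0.233], [0.247, 0.24, 0.939]]
grip [ 0.47785315 -0.29931026  0.09290621]
[[647.18902908 179.33852491]
 [619.81377376 178.7554998 ]
 [674.31799809 179.91613262]]
[[105.6360515  479.31813587]
 [ 54.90761107 513.9720274 ]]
hand [[-7.24992537e-04 -9.69100927e-01 -2.46663471e-01  6.58009222e-02]
 [ 9.99999595e-01 -5.71059585e-04 -6.95594972e-04  7.94936466e-05]
 [ 5.33242193e-04 -2.46663876e-01  9.69100948e-01 -1.58108963e-01]
 [ 0.00000000e+00  0.00000000e+00  0.00000000e+00  1.00000000e+00]]
```

```bash
cat >> h.py <<'E'
J=np.array([.4602,-.2483,.0528]);YAW=-.0602
try: J,YAW=np.load('j.npy',allow_pickle=True)
except Exception: pass
def plate(p): return J+Rp(YAW)@(np.array(p)/1000)
def tool_knob(turn):  # tool y = -plate x (turned), tool z = -n
    A=Rp(YAW)@R.from_euler('z',-turn).as_matrix()
    return np.c_[-A[:,1],-A[:,0],-A[:,2]]
def go(p,Rt,q=True):
    o=ctrl.get_obs();Ra=rpy(o['orientation'])
    w=R.from_matrix(Ra.T@Rt).as_rotvec();d=Ra.T@(np.array(p)-o['tool_pos'])*100
    print('t',round(o['clock'],2),'rot',w.round(4).tolist(),'shift',d.round(2).tolist(),'rows',np.linalg.norm(w)/.125,np.linalg.norm(d)/4.17,'op',round(o['opening'],4),'F',np.round(o['force'],1),'q',np.round(o['joint_pos']))
E
python3 - <<'E'
from h import *
go(plate([30,-40,126]),tool_knob(0))
E
```

```text
t 0.75 rot [0.0751, -0.3658, -1.1844] shift [-32.29, 22.09, 5.77] rows 9.93484569461952 9.483181454816316 op 0.0879 F [-0.4 -0.5  0. ] q [-54.  21.   1.  -0. -70. -17.]
```

Request:
{"method": "play_rows", "body": {
  "commands": [
    [[0.075,-0.366,-1.184,-32.3,22.1,5.8,6],[0.075,-0.366,-1.184,-32.3,22.1,5.8,6],[0.075,-0.366,-1.184,-32.3,22.1,5.8,6],[0.075,-0.366,-1.184,-32.3,22.1,5.8,6],[0.075,-0.366,-1.184,-32.3,22.1,5.8,6],[0.075,-0.366,-1.184,-32.3,22.1,5.8,6],[0.075,-0.366,-1.184,-32.3,22.1,5.8,6],[0.075,-0.366,-1.184,-32.3,22.1,5.8,6]]
  ]
}}

```text
clock: 1.42
tool_pos: [0.4222, -0.3663, 0.178]
orientation: [-169.2, 12.8, -103.7]
force: [-0.5, -0.3, 0.1]
opening: 0.0605
gripper_force: 0.0
```

```bash
python3 - <<'E'
from h import *
go(plate([30,-40,126]),tool_knob(0))
E
```

```text
t 1.42 rot [0.0131, -0.0698, -0.2248] shift [-5.17, -1.84, 2.5] rows 1.88577826899974 1.4455742593219392 op 0.0605 F [-0.5 -0.3  0.1] q [-33.  11. -14. -18. -60.  26.]
```

Request:
{"method": "play_rows", "body": {
  "commands": [
    [[0.013,-0.07,-0.225,-5.2,-1.8,2.5,6],[0.013,-0.07,-0.225,-5.2,-1.8,2.5,6],[0.013,-0.07,-0.225,-5.2,-1.8,2.5,6],[0.013,-0.07,-0.225,-5.2,-1.8,2.5,6],[0.013,-0.07,-0.225,-5.2,-1.8,2.5,6]]
  ]
}}

```text
clock: 1.83
tool_pos: [0.4562, -0.3202, 0.1687]
orientation: [-165.4, 13.9, -90.3]
force: [-0.7, 0.2, -0.7]
opening: 0.0601
gripper_force: 0.0
```

```bash
cat >> h.py <<'E'
def wrist():
    o=ctrl.get_obs();s=ctrl.snapshot('wrist');H=np.array(s['hand_eye']);Rt=rpy(o['orientation'])
    s['origin']=o['tool_pos']+Rt@H[:3,3];s['Rw']=Rt@H[:3,:3];s['rotation']=R.from_matrix(s['Rw']).as_euler('xyz',degrees=True)
    return s
E
python3 - <<'E'
from h import *
import pickle
go(plate([30,-40,126]),tool_knob(0))
s=wrist();pickle.dump(s,open('w1.pkl','wb'))
M=[[-12,230,10],[-12,-12,10],[170,-12,10],[0,0,0],[0,100,0],[30,-10,58],[30,-70,58]]
P=proj([plate(m) for m in M],s);print((P*1.5625).round().tolist())
im=cv2.resize(s['color'][:,:,::-1],(800,600),interpolation=cv2.INTER_CUBIC)
for p in P*1.5625: cv2.circle(im,tuple(int(a) for a in p),4,(0,255,0),1)
cv2.imwrite('pics/w1.png',im)
E
```

```text
t 1.83 rot [0.0016, -0.0019, -0.0075] shift [-0.2, -0.1, 0.05] rows 0.06285808054619349 0.055993914631707525 op 0.0601 F [-0.7  0.2 -0.7] q [-29.  12. -13. -22. -60.  38.]
[[464.0, 680.0], [472.0, 344.0], [155.0, 347.0], [449.0, 357.0], [447.0, 503.0], [399.0, 381.0], [398.0, 259.0]]
```

View pics/w1.png

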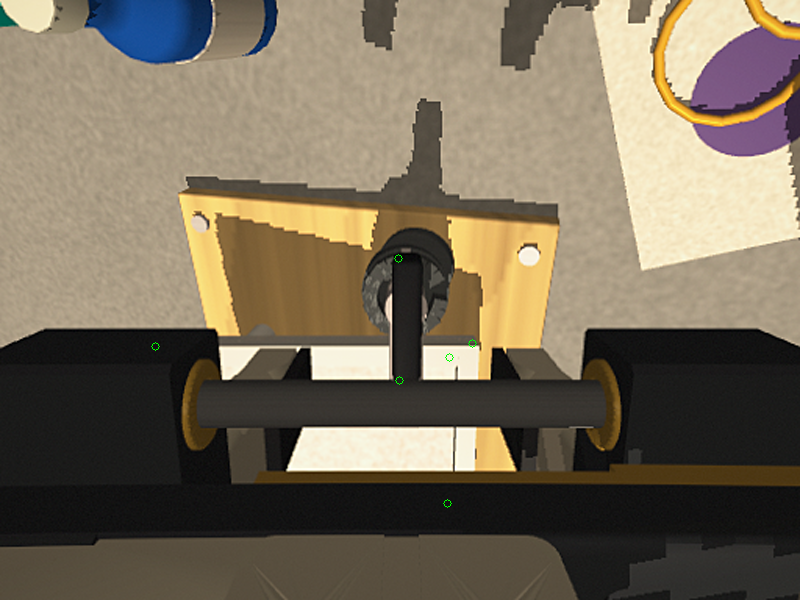

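The wrist view shows the knob bar at (408,252–380) and the fence's outer corner at about (480,338). Both are about 8 px off the prediction, so I correct the jig's x and y.

```bash
python3 - <<'E'
from h import *
import pickle
from scipy.optimize import least_squares
s=pickle.load(open('w1.pkl','rb'))
M=np.array([[30,-70,58],[30,-70,58],[-12,-12,10]])/1000;T=np.array([[408,252],[408,252],[480,338]])/1.5625
f=lambda v:(proj(M@Rp(YAW).T+[v[0],v[1],.055],s)-T).ravel()
r=least_squares(f,J[:2]);print(r.x,r.fun.round(1))
np.save('j.npy',np.array([np.r_[r.x,.055],YAW],dtype=object),allow_pickle=True)
import importlib,h;importlib.reload(h)
for p in([30,-40,66],[30,-40,27]): h.go(h.plate(p),h.tool_knob(0))
E
```

```text
[ 0.45501117 -0.25294752] [-0.3 -0.4 -0.3 -0.4  0.6  1.1]
t 1.88 rot [0.0014, -0.0019, -0.0076] shift [0.17, 0.3, 5.62] rows 0.06384419574122298 1.3502151416191768 op 0.0602 F [-0.3 -0.1  0.3] q [-29.  12. -13. -22. -60.  38.]
t 1.88 rot [0.0014, -0.0019, -0.0076] shift [0.16, 0.29, 9.52] rows 0.06384419574122298 2.2843648244642663 op 0.0602 F [-0.3 -0.1  0.3] q [-29.  12. -13. -22. -60.  38.]
```

Request:
{"method": "play_rows", "body": {
  "commands": [
    [[0,0,-0.008,0.2,0.3,3,6],[0,0,-0.008,0.2,0.3,6,5],[0,0,-0.008,0.2,0.3,8,5],[0,0,-0.008,0.2,0.3,9.5,5],[0,0,-0.008,0.2,0.3,9.5,0.2],[0,0,-0.008,0.2,0.3,9.5,0.2],[0,0,-0.008,0.2,0.3,9.5,0.2],[0,0,-0.008,0.2,0.3,9.5,0.2]]
  ]
}}

```text
clock: 2.55
tool_pos: [0.4778, -0.3004, 0.0795]
orientation: [-165.2, 13.7, -89.7]
force: [-0.1, 0.5, 0.8]
opening: 0.0289
gripper_force: 0.0
```

Request:
{"method": "play_rows", "body": {
  "commands": [
    [[0,0,0,0,0,0,0.2],[0,0,0,0,0,0,0.2],[0,0,0,0,0,0,0.2]]
  ]
}}

```text
clock: 2.8
tool_pos: [0.4777, -0.3001, 0.0792]
orientation: [-165.2, 13.7, -89.7]
force: [-2.6, -1.2, 6.4]
opening: 0.0191
gripper_force: 30.0
```

```bash
python3 - <<'E'
from h import *
go(plate([30,-40,27]),tool_knob(0))
go(plate([30,-40,47]),tool_knob(0))
E
```

```text
t 2.8 rot [0.0002, -0.002, 0.0028] shift [-0.0, 0.06, 0.09] rows 0.02803346420783789 0.027108559460871175 op 0.0191 F [-2.6 -1.2  6.4] q [-27.  18. -18. -25. -50.  41.]
t 2.8 rot [0.0002, -0.002, 0.0028] shift [-0.0, 0.07, -1.91] rows 0.02803346420783789 0.4577058752186025 op 0.0191 F [-2.6 -1.2  6.4] q [-27.  18. -18. -25. -50.  41.]
```

```bash
python3 - <<'E'
from h import *
s=wrist()
cv2.imwrite('pics/w2.png',cv2.resize(s['color'][120:300,150:390,::-1],(800,600),interpolation=cv2.INTER_CUBIC))
o=ctrl.get_obs();print(o['force'],o['moment'],o['opening'],o['gripper_force'])
E
```

```text
[-3.05112633 -1.26641642  6.73115009] [-0.60989572  1.31683934  0.107056  ] 0.019604441741783992 30.00427007675171
```

View pics/w2.png

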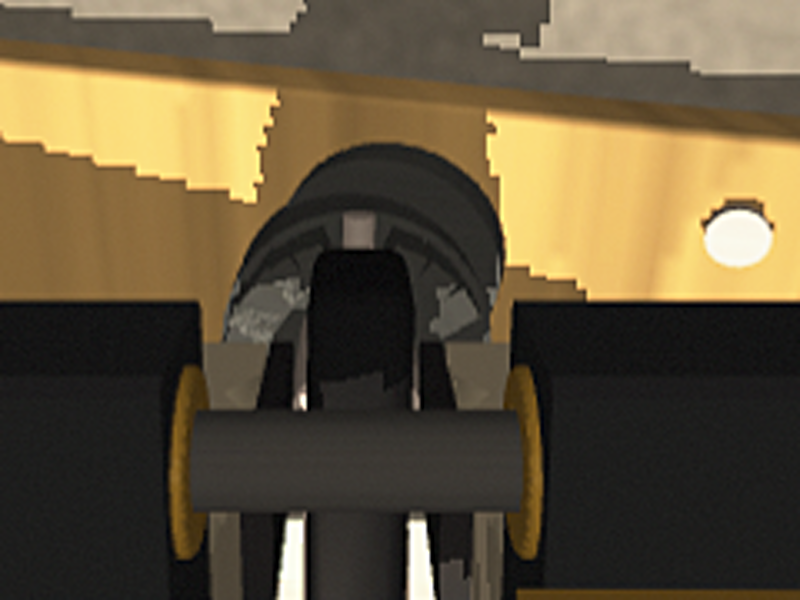

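The pads stand off the bar, with light gaps on both sides, and they hold the 18 mm arm below it. I'm therefore too deep: open, rise 10 mm and close again.

Request:
{"method": "play_rows", "body": {
  "commands": [
    [[0,0,0,0,0,0,4],[0,0,0,0,0,0,4],[0,0,0,0,0,-1,4],[0,0,0,0,0,-1,0.2],[0,0,0,0,0,-1,0.2],[0,0,0,0,0,-1,0.2],[0,0,0,0,0,-1,0.2],[0,0,0,0,0,-1,0.2]]
  ]
}}

```text
clock: 3.52
tool_pos: [0.4754, -0.3016, 0.0874]
orientation: [-165.3, 13.8, -89.7]
force: [-0.4, -0.1, 0.6]
opening: 0.0138
gripper_force: 29.9
```

```bash
python3 - <<'E'
from h import *
o=ctrl.get_obs();print(o['force'],o['opening'],o['gripper_force'])
go(plate([30,-40,37]),tool_knob(0))
E
```

```text
[-0.35784516 -0.07909109  0.56280251] 0.013804312683667776 29.935925602912903
t 3.52 rot [0.0007, -0.0009, 0.0021] shift [0.04, 0.06, -0.04] rows 0.019255554692232838 0.019561540390721437 op 0.0138 F [-0.4 -0.1  0.6] q [-27.  17. -17. -25. -51.  41.]
```

Request:
{"method": "play_rows", "body": {
  "commands": [
    [[0,0,0,0,0,-1,0.2],[0,0,0,0,0,-2.1,0.2],[0,0,0,0,0,-2.1,0.2],[0,0,0,0,0,-2.1,0.2]]
  ]
}}

```text
clock: 3.85
tool_pos: [0.4701, -0.3063, 0.1067]
orientation: [-165.2, 13.8, -89.7]
force: [5.6, 1.3, -7.8]
opening: 0.014
gripper_force: 29.9
```

```bash
python3 - <<'E'
from h import *
o=ctrl.get_obs();print(o['force']@Rp(YAW),o['opening'],o['gripper_force'])
go(plate([30,-40,58]),tool_knob(0))
E
```

```text
[ 3.37682618 -0.60228815 -9.0889541 ] 0.014044379366500753 29.925964772701263
t 3.85 rot [0.0006, -0.0007, 0.0017] shift [0.05, 0.05, -0.09] rows 0.015336073853607085 0.027340080983410692 op 0.014 F [ 5.6  1.3 -7.8] q [-28.  16. -17. -24. -53.  40.]
```

Request:
{"method": "play_rows", "body": {
  "commands": [
    [[0,0,0.12,0,0,0,0.2],[0,0,0.24,0,0,0,0.2],[0,0,0.36,0,0,0,0.2],[0,0,0.48,0,0,0,0.2],[0,0,0.6,0,0,0,0.2],[0,0,0.72,0,0,0,0.2],[0,0,0.84,0,0,0,0.2],[0,0,0.84,0,0,0,0.2]]
  ]
}}

```text
clock: 4.52
tool_pos: [0.4682, -0.3049, 0.1051]
orientation: [178.8, 20.0, -140.2]
force: [0.4, 4.5, -7.9]
opening: 0.0136
gripper_force: 29.9
```

```bash
python3 - <<'E'
from h import *
o=ctrl.get_obs();print(o['force']@Rp(YAW),o['moment'],o['opening'],o['gripper_force'])
go(plate([30,-40,58]),tool_knob(1.395))
E
```

```text
[-1.83640486  2.44032009 -8.58429034] [-0.17674569  1.34076762  0.24437345] 0.013571439461921712 29.926557540893555
t 4.52 rot [0.0041, -0.0035, 0.5501] shift [-0.03, -0.23, -0.22] rows 4.400973627656587 0.07760412828178491 op 0.0136 F [ 0.4  4.5 -7.9] q [-28.  16. -17. -24. -53.  -8.]
```

Request:
{"method": "play_rows", "body": {
  "commands": [
    [[0,0,0.12,0,0,-0.15,0.2],[0,0,0.24,0,0,-0.15,0.2],[0,0,0.36,0,0,-0.15,0.2],[0,0,0.48,0,0,-0.15,0.2],[0,0,0.55,0,0,-0.15,0.2],[0,0,0.55,0,0,-0.15,0.2],[0,0,0.55,0,0,-0.15,0.2]]
  ]
}}

```text
clock: 5.1
tool_pos: [0.4672, -0.3038, 0.1065]
orientation: [168.3, 16.4, -172.6]
force: [-0.2, 9.9, -6.8]
opening: 0.0137
gripper_force: 29.9
```

```bash
python3 - <<'E'
from h import *
o=ctrl.get_obs();print(o['force']@Rp(YAW),o['moment'],o['opening'],o['gripper_force'])
go(plate([30,-40,58]),tool_knob(1.395))
E
```

```text
[-2.484908    7.99605161 -8.62959457] [1.60704597 1.38561266 0.80709161] 0.013658462652822336 29.924185574054718
t 5.1 rot [0.0055, -0.0052, 0.0095] shift [-0.19, -0.34, -0.1] rows 0.0968971849213949 0.09530667409235322 op 0.0137 F [-0.2  9.9 -6.8] q [-28.  16. -17. -24. -53. -39.]
```

Request:
{"method": "play_rows", "body": {
  "commands": [
    [[0,0,0,0,0,1,0.2],[0,0,0,0,0,1.9,0.2],[0,0,0,0,0,1.9,0.2],[0,0,0,0,0,1.9,0.2]]
  ]
}}

```text
clock: 5.43
tool_pos: [0.4721, -0.2994, 0.0886]
orientation: [168.3, 16.4, -172.6]
force: [-2.2, 8.8, -3.3]
opening: 0.0136
gripper_force: 29.9
```

```bash
python3 - <<'E'
from h import *
o=ctrl.get_obs();print(o['force']@Rp(YAW),o['moment'],o['opening'],o['gripper_force'])
go(plate([30,-40,37]),tool_knob(1.395))
E
```

```text
[-3.44957178  7.721503   -4.62482776] [1.94093227 1.54820398 0.93950086] 0.013624624378592173 29.931569695472717
t 5.43 rot [0.0055, -0.0055, 0.0103] shift [-0.19, -0.33, 0.1] rows 0.10287347349168759 0.0946048389479428 op 0.0136 F [-2.2  8.8 -3.3] q [-27.  17. -17. -25. -51. -39.]
```

Request:
{"method": "play_rows", "body": {
  "commands": [
    [[0,0,0,0,0,0,4],[0,0,0,0,0,0,4],[0,0,0,0,0,0,4],[0,0,0,0,0,-4,5],[0,0,0,0,0,-8,6],[0,0,0,0,0,-12,6],[0,0,0,0,0,-12,6]]
  ]
}}

```text
clock: 6.02
tool_pos: [0.4453, -0.335, 0.2122]
orientation: [169.3, 17.1, -172.5]
force: [1.0, -0.4, 1.0]
opening: 0.055
gripper_force: 0.0
```

```bash
python3 - <<'E'
from h import *
import pickle
s=wrist();pickle.dump(s,open('w3.pkl','wb'))
M=[[-12,-12,10],[170,-12,10],[0,0,0],[0,150,0],[30,-40,58],[30+30*np.sin(1.4),-40+30*np.cos(1.4),58],[30-30*np.sin(1.4),-40-30*np.cos(1.4),58],[-12,230,10]]
P=proj([plate(m) for m in M],s);print((P*1.5625).round().tolist())
im=cv2.resize(s['color'][:,:,::-1],(800,600),interpolation=cv2.INTER_CUBIC)
for p in P*1.5625: cv2.circle(im,tuple(int(a) for a in p),4,(0,255,0),1)
cv2.imwrite('pics/w3.png',im)
go(plate([30,-40,157]),tool_knob(1.395))
E
```

```text
[[465.0, 214.0], [409.0, 467.0], [477.0, 234.0], [702.0, 277.0], [408.0, 287.0], [407.0, 339.0], [409.0, 233.0], [843.0, 285.0]]
t 6.07 rot [-0.0081, 0.0048, 0.0115] shift [0.3, 0.18, 0.86] rows 0.11907170510835297 0.2227838111425247 op 0.0573 F [-0.4  0.9 -1.3] q [-31.  10. -11. -21. -65. -41.]
```

View pics/w3.png

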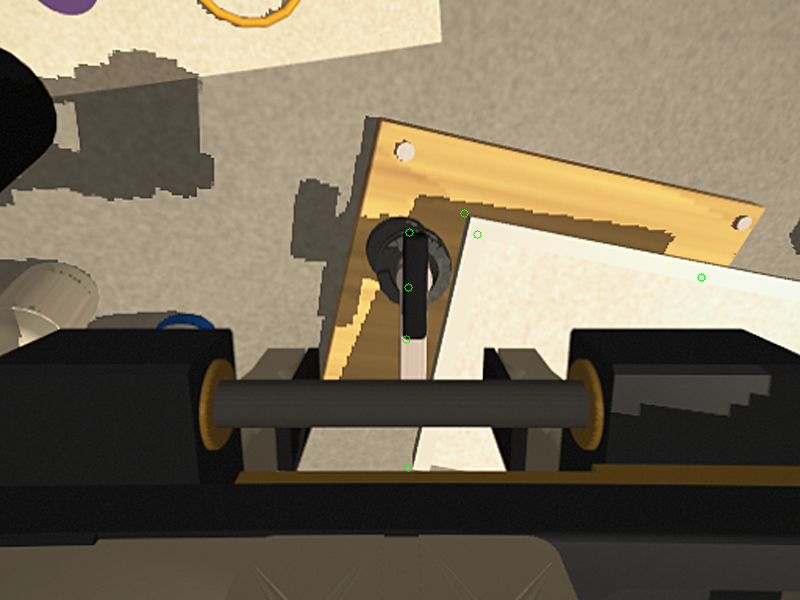

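The keeper now points to plate +x outside the short fence, and the corner is clear. The bar ends are at (415,233) and (414,338), and the fence corner at (470,217). I refine the jig pose and prepare the trip to the plaque.

```bash
python3 - <<'E'
from h import *
import pickle,h
from scipy.optimize import least_squares
a,b=[pickle.load(open(n,'rb')) for n in('w1.pkl','w3.pkl')]
c,d=30*np.sin(1.4),30*np.cos(1.4)
Ma=np.array([[30,-70,58],[-12,-12,10]])/1000;Ta=np.array([[408,252],[480,338]])/1.5625
Mb=np.array([[30+c,-40+d,58],[30-c,-40-d,58],[-12,-12,10],[-12,170,10]])/1000;Tb=np.array([[414,338],[415,233],[470,217],[752,271]])/1.5625
def f(v,p=.003):
    A=Rp(v[3]).T
    e=(proj(Mb@A+v[:3],b)-Tb); 
    dirn=Tb[3]-Tb[2];n=np.array([-dirn[1],dirn[0]])/np.linalg.norm(dirn)
    return np.r_[(proj(Ma@A+v[:3],a)-Ta).ravel(),e[:3].ravel(),e[3]@n,(v[2]-.055)/p]
for p in(.001,.003,1):
    r=least_squares(f,np.r_[J,YAW],args=(p,));print(r.x.round(4),r.fun.round(1))
r=least_squares(f,np.r_[J,YAW],args=(.003,))
np.save('j.npy',np.array([r.x[:3],r.x[3]],dtype=object),allow_pickle=True)
# plaque: down tool, y axis along short side. look pose
for an in(95,-85,): pass
P=np.array([.616,.262])
import h
Rt=R.from_euler('xyz',[180,0,-90],degrees=True).as_matrix()  # tool y=(sin a,-cos a)
o=ctrl.get_obs();print(Rt.round(2).tolist(), R.from_matrix(rpy(o['orientation'])).as_matrix().round(2).tolist())
go([.616,.262,.19],Rt)
E
```

```text
[ 0.456  -0.2504  0.0537 -0.0675] [-0.1  2.1 -0.2  2.8 -2.5  0.4 -1.1  0.  -1.3 -1.6 -0.1 -1.3]
[ 0.457  -0.2492  0.0507 -0.0676] [-0.4  2.  -1.   2.  -2.1 -0.5 -0.6 -0.1 -1.3 -1.6 -0.2 -1.4]
[ 0.4576 -0.2485  0.049  -0.0677] [-0.6  1.9 -1.4  1.6 -1.9 -1.  -0.4 -0.3 -1.3 -1.6 -0.2 -0. ]
[[0.0, -1.0, -0.0], [-1.0, -0.0, -0.0], [0.0, 0.0, -1.0]] [[-0.95, -0.18, 0.26], [-0.12, 0.97, 0.23], [-0.29, 0.18, -0.94]]
t 6.07 rot [-0.0572, 0.3777, -1.3982] shift [-22.95, 54.11, 19.63] rows 11.59548483074803 14.859495267250038 op 0.0573 F [-0.4  0.9 -1.3] q [-31.  10. -11. -21. -65. -41.]
```

```bash
python3 - <<'E'
from h import *
np.save('j.npy',np.array([np.array([.456,-.2504,.0540]),-.0675],dtype=object),allow_pickle=True)
go([.622,.325,.22],R.from_euler('xyz',[180,0,-95],degrees=True).as_matrix())
E
```

```text
t 6.07 rot [-0.0403, 0.376, -1.312] shift [-25.16, 60.64, 18.38] rows 10.923313609121987 16.34899861498712 op 0.0573 F [-0.4  0.9 -1.3] q [-31.  10. -11. -21. -65. -41.]
```

Request:
{"method": "play_rows", "body": {
  "commands": [
    [[-0.04,0.376,-1.312,-25.2,60.6,18.4,8.7],[-0.04,0.376,-1.312,-25.2,60.6,18.4,8.7],[-0.04,0.376,-1.312,-25.2,60.6,18.4,8.7],[-0.04,0.376,-1.312,-25.2,60.6,18.4,8.7],[-0.04,0.376,-1.312,-25.2,60.6,18.4,8.7],[-0.04,0.376,-1.312,-25.2,60.6,18.4,8.7],[-0.04,0.376,-1.312,-25.2,60.6,18.4,8.7],[-0.04,0.376,-1.312,-25.2,60.6,18.4,8.7]]
  ]
}}

```text
clock: 6.73
tool_pos: [0.5311, -0.0066, 0.2107]
orientation: [179.1, 5.9, -114.8]
force: [0.9, -0.6, -0.6]
opening: 0.0868
gripper_force: 0.0
```

```bash
python3 - <<'E'
from h import *
go([.622,.325,.22],R.from_euler('xyz',[180,0,-95],degrees=True).as_matrix())
E
```

```text
t 6.73 rot [-0.0027, 0.1041, -0.3446] shift [-33.83, 5.62, 2.64] rows 2.879745588093244 8.24822423251393 op 0.0868 F [ 0.9 -0.6 -0.6] q [ 17.   7. -18.  -6. -62. -39.]
```

Request:
{"method": "play_rows", "body": {
  "commands": [
    [[-0.003,0.104,-0.345,-33.3,5.5,2.6,8.7],[-0.003,0.104,-0.345,-33.3,5.5,2.6,8.7],[-0.003,0.104,-0.345,-33.3,5.5,2.6,8.7],[-0.003,0.104,-0.345,-33.3,5.5,2.6,8.7],[-0.003,0.104,-0.345,-33.3,5.5,2.6,8.7],[-0.003,0.104,-0.345,-33.3,5.5,2.6,8.7],[-0.003,0.104,-0.345,-33.3,5.5,2.6,8.7],[-0.003,0.104,-0.345,-33.3,5.5,2.6,8.7]]
  ]
}}

```text
clock: 7.4
tool_pos: [0.6219, 0.3142, 0.2194]
orientation: [179.9, 0.1, -95.3]
force: [0.9, 0.2, 0.7]
opening: 0.087
gripper_force: 0.0
```

Request:
{"method": "play_rows", "body": {
  "commands": [
    [[0,0,0,0,0,0,8.7],[0,0,0,0,0,0,8.7]]
  ]
}}

```text
clock: 7.57
tool_pos: [0.6216, 0.3142, 0.2178]
orientation: [179.8, 0.0, -95.2]
force: [-0.1, -1.1, -0.4]
opening: 0.0873
gripper_force: 0.0
```

```bash
python3 - <<'E'
from h import *
import pickle
o=ctrl.get_obs();print(o['tool_pos'],o['orientation'])
s=wrist();pickle.dump(s,open('w4.pkl','wb'))
cv2.imwrite('pics/w4.png',cv2.resize(s['color'][:,:,::-1],(800,600),interpolation=cv2.INTER_CUBIC))
h=cv2.cvtColor(s['color'],cv2.COLOR_RGB2HSV)
m=((h[:,:,1]>90)&(h[:,:,0]>8)&(h[:,:,0]<30)&(h[:,:,2]>90)).astype(np.uint8);m=cv2.morphologyEx(m,cv2.MORPH_OPEN,np.ones((3,3)))
for c in cv2.findContours(m,cv2.RETR_EXTERNAL,cv2.CHAIN_APPROX_NONE)[0]:
    if cv2.contourArea(c)<400: continue
    X=toplane(c[:,0].astype(float),s,.018)[:,:2]
    (cx,cy),(w,hh),an=cv2.minAreaRect((X*1000).astype(np.float32));print(c[:,0].min(0)*1.56,c[:,0].max(0)*1.56,'world mm',cx,cy,w,hh,an)
E
```

```text
[0.62157229 0.31423348 0.21782156] [ 1.79828613e+02  2.89244465e-02 -9.51905199e+01]
[600.6 117. ] [705.12 271.44] world mm 441.06768798828125 281.752197265625 60.158363342285156 94.95081329345703 11.187451362609863
[357.24  90.48] [446.16 294.84] world mm 616.194580078125 266.2327880859375 139.6086883544922 59.815399169921875 84.1826400756836
[70.2  18.72] [104.52 151.32] world mm 815.0757446289062 178.52984619140625 81.44941711425781 21.202239990234375 74.28466796875
```

View pics/w4.png

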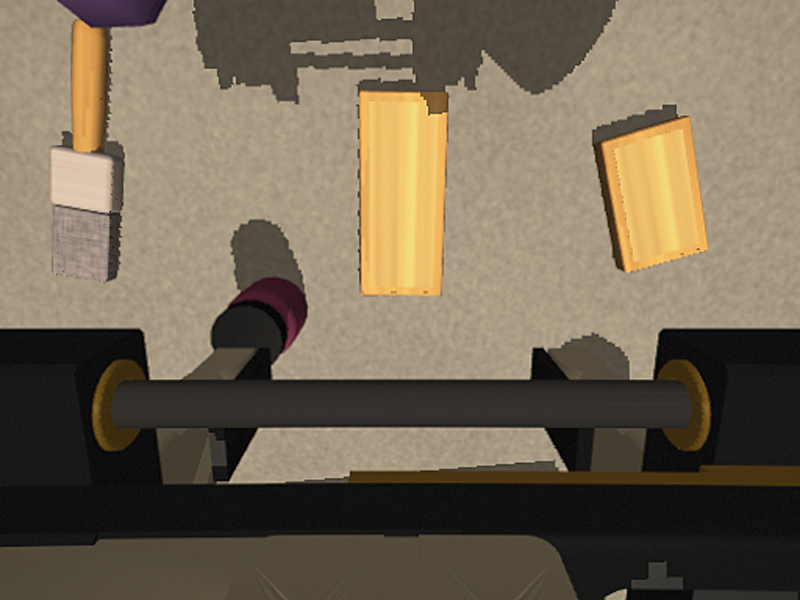

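```bash
python3 - <<'E'
from h import *
import pickle
D=pickle.load(open('d.pkl','rb'));f=.64
print('jar base scene',toplane(np.array([[537,340],[527,333],[550,336]])*f,D['scene'],0.0).round(3).tolist(), 'top lid z=.07',toplane(np.array([[543,317]])*f,D['scene'],.07).round(3),toplane(np.array([[298,208],[306,218]])*f,D['top'],.07).round(3).tolist(),toplane(np.array([[306,216]])*f,D['top'],.02).round(3).tolist())
s=pickle.load(open('w4.pkl','rb'))
print('wrist jar',toplane(np.array([[290,290]])*f,s,.03).round(3))
Rt=R.from_euler('xyz',[180,0,-95.8],degrees=True).as_matrix()
for z in(.06,.005): go([.6162,.2662,z],Rt)
E
```

```text
jar base scene [[0.728, 0.336, 0.0], [0.704, 0.33, 0.0], [0.736, 0.365, 0.0]] top lid z=.07 [[0.717 0.342 0.07 ]] [[0.723, 0.339, 0.07], [0.699, 0.32, 0.07]] [[0.718, 0.328, 0.02]]
wrist jar [[0.7   0.322 0.03 ]]
t 7.62 rot [0.003, 0.0005, 0.0092] shift [4.69, 0.04, 15.83] rows 0.07746311989512863 3.9586323946775246 op 0.087 F [ 0.  -0.8 -0. ] q [ 43.  23.   3.  -0. -70. -48.]
t 7.62 rot [0.003, 0.0005, 0.0092] shift [4.69, 0.02, 21.33] rows 0.07746311989512863 5.23680462488516 op 0.087 F [ 0.  -0.8 -0. ] q [ 43.  23.   3.  -0. -70. -48.]
```

Plaque confirmed: 139.6 × 59.8 mm, centre (0.616, 0.266), plain light wood. I grasp it 10 mm off centre to stay away from the jar.

Request:
{"method": "play_rows", "body": {
  "commands": [
    [[0.003,0,0.009,5.7,0,4,8.7],[0.003,0,0.009,5.7,0,8,8.7],[0.003,0,0.009,5.7,0,12,8.7],[0.003,0,0.009,5.7,0,15.5,8.7],[0.003,0,0.009,5.7,0,18.5,8.7],[0.003,0,0.009,5.7,0,20.5,8.7],[0.003,0,0.009,5.7,0,21.2,8.7],[0.003,0,0.009,5.7,0,21.2,8.7]]
  ]
}}

```text
clock: 8.28
tool_pos: [0.615, 0.2538, 0.0061]
orientation: [179.9, -0.0, -96.0]
force: [-0.9, 0.1, 0.7]
opening: 0.0869
gripper_force: 0.0
```

Request:
{"method": "play_rows", "body": {
  "commands": [
    [[0,0,0,0,0,0,7],[0,0,0,0,0,0,5.5],[0,0,0,0,0,0,5.5],[0,0,0,0,0,0,5.5],[0,0,0,0,0,0,5.5]]
  ]
}}

```text
clock: 8.7
tool_pos: [0.6163, 0.256, 0.009]
orientation: [-179.8, 0.2, -95.9]
force: [-1.7, 0.4, 8.9]
opening: 0.0596
gripper_force: 30.5
```

```bash
python3 - <<'E'
from h import *
o=ctrl.get_obs();print(o['tool_pos'],o['orientation'],o['opening'],o['gripper_force'],o['force'])
for p in([62,90,90],[62,90,6]): go(plate(p),tool_knob(0))
E
```

```text
[0.616334   0.25604145 0.00900261] [-1.79849992e+02  1.75496389e-01 -9.59171454e+01] 0.05962878182549348 30.51455318927765 [-1.72163177  0.35047875  8.92822833]
t 8.7 rot [0.2415, -0.2502, -0.0667] shift [45.37, 7.62, -16.8] rows 2.832534328894901 11.744641727412596 op 0.0596 F [-1.7  0.4  8.9] q [ 39.  31. -14.  -0. -45. -45.]
t 8.7 rot [0.2415, -0.2502, -0.0667] shift [43.24, 5.7, -8.9] rows 2.832534328894901 10.675582876514863 op 0.0596 F [-1.7  0.4  8.9] q [ 39.  31. -14.  -0. -45. -45.]
```

Closing pushed the tool up: the fingertips reach about 9 mm past the TCP at this opening, so they press on the table. I regrip 8 mm higher so the tips stay clear of plate and fence.

Request:
{"method": "play_rows", "body": {
  "commands": [
    [[0,0,0,0,0,0,6.6],[0,0,0,0,0,-0.5,6.6],[0,0,0,0,0,-1.05,6.6],[0,0,0,0,0,-1.05,5.5],[0,0,0,0,0,-1.05,5.5],[0,0,0,0,0,-1.05,5.5],[0,0,0,0,0,-1.05,5.5]]
  ]
}}

```text
clock: 9.28
tool_pos: [0.6158, 0.2556, 0.0184]
orientation: [-179.9, 0.1, -95.9]
force: [-1.7, 0.2, 4.4]
opening: 0.0553
gripper_force: 1.9
```

```bash
python3 - <<'E'
from h import *
o=ctrl.get_obs();print(o['tool_pos'],o['orientation'],o['opening'],o['gripper_force'],o['force'])
E
```

```text
[0.61583791 0.2556297  0.018383  ] [-1.79927671e+02  1.00262844e-01 -9.59248077e+01] 0.055313842862907796 1.937426459044218 [-1.70487098  0.23869188  4.4138307 ]
```

Request:
{"method": "play_rows", "body": {
  "commands": [
    [[0,0,0,0,0,0,8.5],[0,0,0,0,0,0,8.5],[0,0,0,0,0,0,8.5],[0,0,0,0,0,0,8.5]]
  ]
}}

```text
clock: 9.62
tool_pos: [0.6156, 0.2554, 0.0178]
orientation: [-180.0, 0.1, -95.9]
force: [-0.7, -0.3, 0.0]
opening: 0.0766
gripper_force: 0.0
```

```bash
python3 - <<'E'
from h import *
o=ctrl.get_obs();print(o['tool_pos'],o['orientation'],o['opening'],o['gripper_force'],o['force'])
E
```

```text
[0.61560752 0.25537166 0.01777383] [-1.79964620e+02  7.17274027e-02 -9.59388481e+01] 0.07655131117650915 0.0 [-0.66738694 -0.25223082  0.00933344]
```

Request:
{"method": "play_rows", "body": {
  "commands": [
    [[0,0,0,0,0,0.8,8.5],[0,0,0,0,0,1.3,8.5],[0,0,0,0,0,1.6,8.5],[0,0,0,0,0,1.6,6.5],[0,0,0,0,0,1.6,5.5],[0,0,0,0,0,1.6,5.5],[0,0,0,0,0,1.6,5.5],[0,0,0,0,0,1.6,5.5]]
  ]
}}

```text
clock: 10.28
tool_pos: [0.6159, 0.2557, 0.0023]
orientation: [-179.9, 0.1, -95.9]
force: [0.5, -0.1, 0.0]
opening: 0.0595
gripper_force: 30.0
```

```bash
python3 - <<'E'
from h import *
o=ctrl.get_obs();print(o['tool_pos'],o['orientation'],o['opening'],o['gripper_force'],o['force'])
E
```

```text
[0.61592611 0.25565131 0.00230914] [-1.79922258e+02  1.06650882e-01 -9.59299025e+01] 0.05949953864883985 29.999455511569977 [ 0.52535906 -0.11942469  0.02817227]
```

Request:
{"method": "play_rows", "body": {
  "commands": [
    [[0,0,0,0,0,-2,5.5],[0,0,0,0,0,-6,5.5],[0,0,0,0,0,-10,5.5],[0,0,0,0,0,-14,5.5],[0,0,0,0,0,-18,5.5],[0,0,0,0,0,-20,5.5],[0,0,0,0,0,-20,5.5]]
  ]
}}

```text
clock: 10.87
tool_pos: [0.6181, 0.2565, 0.2092]
orientation: [-179.5, 0.4, -95.9]
force: [-0.3, 1.0, -0.6]
opening: 0.0594
gripper_force: 30.0
```

```bash
python3 - <<'E'
from h import *
print(ctrl.get_obs()['opening'])
go(plate([64,90,100]),tool_knob(0))
E
```

```text
0.05944273038280266
t 10.87 rot [0.2347, -0.2457, -0.0659] shift [45.75, 7.91, 1.97] rows 2.769028648942676 11.143195594251743 op 0.0594 F [-0.3  1.  -0.6] q [ 39.  20.  -2.   0. -67. -45.]
```

Request:
{"method": "play_rows", "body": {
  "commands": [
    [[0.03,-0.03,-0.008,4,0.7,0.2,5.5],[0.06,-0.06,-0.016,8,1.4,0.4,5.5],[0.09,-0.092,-0.025,12,2.1,0.6,5.5],[0.117,-0.122,-0.033,16,2.8,0.7,5.5],[0.15,-0.154,-0.041,20,3.5,0.9,5.5],[0.18,-0.184,-0.05,24,4.2,1.0,5.5],[0.205,-0.215,-0.058,28,4.9,1.2,5.5],[0.235,-0.246,-0.066,32,5.6,1.4,5.5]]
  ]
}}

```text
clock: 11.53
tool_pos: [0.5255, -0.0583, 0.1879]
orientation: [-165.6, 13.6, -90.3]
force: [0.6, -1.2, -1.2]
opening: 0.06
gripper_force: 30.0
```

```bash
python3 - <<'E'
from h import *
print(ctrl.get_obs()['opening'])
for h in (100,40,5):go(plate([64,90,h]),tool_knob(0))
E
```

```text
0.05995426222281724
t 11.53 rot [0.0055, -0.004, 0.0007] shift [12.9, 2.4, -3.58] rows 0.054679934210014575 3.26155038596718 op 0.06 F [ 0.6 -1.2 -1.2] q [  5.   2. -25. -16. -48.   2.]
t 11.53 rot [0.0055, -0.004, 0.0007] shift [12.88, 2.37, 2.42] rows 0.054679934210014575 3.193082802420946 op 0.06 F [ 0.6 -1.2 -1.2] q [  5.   2. -25. -16. -48.   2.]
t 11.53 rot [0.0055, -0.004, 0.0007] shift [12.86, 2.35, 5.92] rows 0.054679934210014575 3.442400732979094 op 0.06 F [ 0.6 -1.2 -1.2] q [  5.   2. -25. -16. -48.   2.]
```

Request:
{"method": "play_rows", "body": {
  "commands": [
    [[0.005,-0.004,0,3.5,0.6,-1.5,5.5],[0.005,-0.004,0,7,1.3,-3,5.5],[0.005,-0.004,0,10.5,2,-3.5,5.5],[0.005,-0.004,0,12.9,2.4,-3,5.5],[0.005,-0.004,0,12.9,2.4,-0.5,5.5],[0.005,-0.004,0,12.9,2.4,2.4,5.5],[0.005,-0.004,0,12.9,2.4,3.4,5.5],[0.005,-0.004,0,12.9,2.4,3.4,5.5]]
  ]
}}

```text
clock: 12.2
tool_pos: [0.5095, -0.1725, 0.1166]
orientation: [-165.7, 13.9, -90.4]
force: [-0.9, -0.4, -0.5]
opening: 0.0596
gripper_force: 30.0
```

```bash
python3 - <<'E'
from h import *
o=ctrl.get_obs();print(o['opening'],o['force'],(Rp(YAW).T@(o['tool_pos']-J)*1000).round(1))
for h in (8,2):go(plate([64,90,h]),tool_knob(0))
D=ctrl.snapshot('top');cv2.imwrite('pics/t2.png',cv2.resize(D['color'][130:240,270:400,::-1],(780,600),interpolation=cv2.INTER_CUBIC))
S=ctrl.snapshot('scene');a=cv2.resize(S['color'][160:300,90:260,::-1],(729,600),interpolation=cv2.INTER_CUBIC)
cv2.imwrite('pics/s2.png',a)
E
```

```text
0.05964298117757829 [-0.89218599 -0.35091601 -0.54529066] [62.1 90.9 27.2]
t 12.2 rot [0.0082, -0.0001, -0.0029] shift [0.08, -0.2, 1.91] rows 0.06957478907679834 0.4620945555388753 op 0.0596 F [-0.9 -0.4 -0.5] q [-11.  11. -23. -22. -46.  23.]
t 12.2 rot [0.0082, -0.0001, -0.0029] shift [0.08, -0.21, 2.51] rows 0.06957478907679834 0.605348052357118 op 0.0596 F [-0.9 -0.4 -0.5] q [-11.  11. -23. -22. -46.  23.]
```

View pics/s2.png

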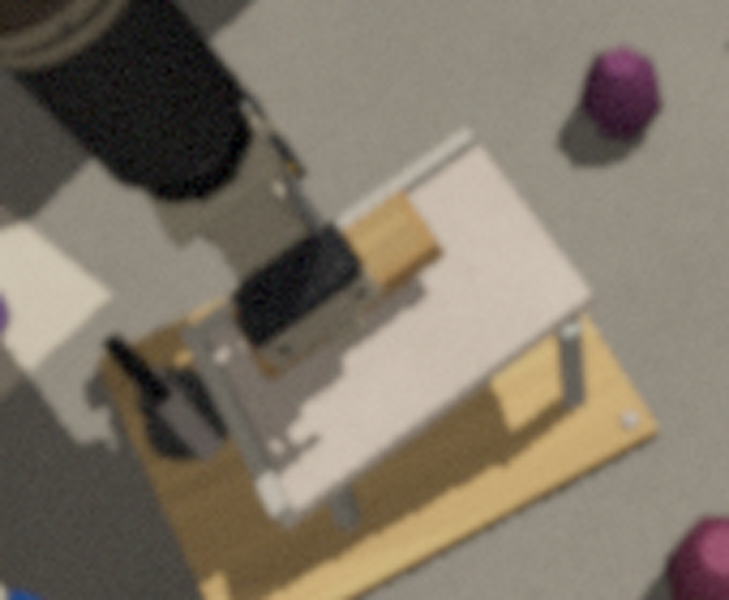

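The plaque is held parallel just above the plate, with its far end at about (410,235) in the crop and the keeper arm clear at (160,400). I lower it to contact.

Request:
{"method": "play_rows", "body": {
  "commands": [
    [[0.008,0,-0.003,0,-0.3,1,5.5],[0.008,0,-0.003,0,-0.3,1.8,5.5],[0.008,0,-0.003,0,-0.3,2.1,5.5],[0.008,0,-0.003,0,-0.3,2.3,5.5],[0.008,0,-0.003,0,-0.3,2.4,5.5],[0.008,0,-0.003,0,-0.3,2.4,5.5]]
  ]
}}

```text
clock: 12.8
tool_pos: [0.5202, -0.168, 0.0979]
orientation: [-164.9, 13.8, -90.2]
force: [-0.3, 0.4, -1.6]
opening: 0.0595
gripper_force: 30.0
```

```bash
python3 - <<'E'
from h import *
o=ctrl.get_obs();print(o['opening'],Rp(YAW).T@o['force'],(Rp(YAW).T@(o['tool_pos']-J)*1000).round(1))
E
```

```text
0.05948306738865457 [-0.68509126 -0.01766509 -1.46659336] [67.6 90.8  5.8]
```

Request:
{"method": "play_rows", "body": {
  "commands": [
    [[0,0,0,0,0,0.2,5.5],[0,0,0,0,0,0.3,5.5],[0,0,0,0,0,0.35,5.5],[0,0,0,0,0,0.35,5.5]]
  ]
}}

```text
clock: 13.13
tool_pos: [0.5212, -0.1675, 0.0952]
orientation: [-164.9, 13.7, -90.1]
force: [-3.6, -0.3, 7.5]
opening: 0.0597
gripper_force: 30.0
```

```bash
python3 - <<'E'
from h import *
o=ctrl.get_obs();print(o['opening'],Rp(YAW).T@o['force'],(Rp(YAW).T@(o['tool_pos']-J)*1000).round(1))
E
```

```text
0.05974290198274303 [-1.60255029  1.46463776  8.03534502] [67.8 90.6  2.9]
```

Request:
{"method": "play_rows", "body": {
  "commands": [
    [[0,0,0,0,0,-0.1,6.2],[0,0,0,0,0,-0.1,6.8],[0,0,0,0,0,-0.1,6.8],[0,0,0,0,0,-0.1,6.8],[0,0,0,0,0,-0.6,6.8],[0,0,0,0,0,-1.2,6.8],[0,0,0,0,0,-1.2,6.8],[0,0,0,0,0,-1.2,6.8]]
  ]
}}

```text
clock: 13.8
tool_pos: [0.5182, -0.1702, 0.1063]
orientation: [-164.9, 13.7, -90.2]
force: [0.5, 0.4, 0.0]
opening: 0.0679
gripper_force: 0.1
```

```bash
python3 - <<'E'
from h import *
o=ctrl.get_obs();print(o['opening'],Rp(YAW).T@o['force'],(Rp(YAW).T@(o['tool_pos']-J)*1000).round(1))
s=wrist()
cv2.imwrite('pics/w5.png',cv2.resize(s['color'][60:300,60:450,::-1],(780,480),interpolation=cv2.INTER_CUBIC))
P=proj([plate(m) for m in([-12,-12,10],[0,0,18],[60,0,18],[34,30,18],[94,30,18])],s);print(((P-[60,60])*2).round())
E
```

```text
0.06787773902357033 [ 0.44177973  0.41886897 -0.17795826] [67.8 90.7 14.7]
[[746. -68.]
 [701. -16.]
 [429. -15.]
 [538. 124.]
 [283. 123.]]
```

View pics/w5.png

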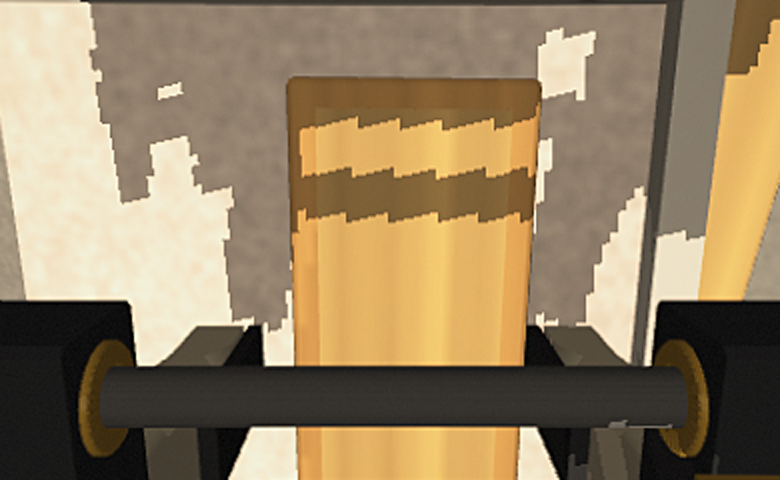

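The plaque lies on the plate against the -x finger, with its low end at (415,95). I guide it down to the long fence with the finger.

Request:
{"method": "play_rows", "body": {
  "commands": [
    [[0,0,0,0,0.5,0,6.8],[0,0,0,0,1,0,6.8],[0,0,0,0,1.5,0,6.8],[0,0,0,0,2,0,6.8],[0,0,0,0,2.5,0,6.8],[0,0,0,0,3,0,6.8],[0,0,0,0,3.5,0,6.9],[0,0,0,0,3.6,0,7.2]]
  ]
}}

```text
clock: 14.52
tool_pos: [0.4822, -0.1675, 0.0963]
orientation: [-165.0, 13.8, -90.2]
force: [-0.7, -0.7, -0.2]
opening: 0.0705
gripper_force: 0.0
```

```bash
python3 - <<'E'
from h import *
o=ctrl.get_obs();print(o['opening'],Rp(YAW).T@o['force'],(Rp(YAW).T@(o['tool_pos']-J)*1000).round(1))
E
```

```text
0.07054786918951503 [-0.66876458 -0.73667987  0.18840475] [30.3 90.7 13.9]
```

Request:
{"method": "play_rows", "body": {
  "commands": [
    [[0,0,0,0,0,-2,7.2],[0,0,0,0,0,-5,7.2],[0,0,0.12,2,0,-9,6.5],[0,0,0.24,5,0,-12,6],[0,0,0.36,8,0,-13,6],[0,0,0.48,11,0,-13,6],[0,0,0.6,13,0,-13,6],[0,0,0.72,13,0,-13,6]]
  ]
}}

```text
clock: 15.18
tool_pos: [0.4485, -0.327, 0.1862]
orientation: [-178.2, 20.2, -133.4]
force: [0.2, 2.2, -0.3]
opening: 0.0601
gripper_force: 0.0
```

```bash
python3 - <<'E'
from h import *
go(plate([30,-40,145]),tool_knob(1.395))
E
```

```text
t 15.18 rot [-0.0041, 0.0027, 0.6679] shift [-0.17, 0.21, -0.13] rows 5.3436649558160285 0.07225945918665862 op 0.0601 F [ 0.2  2.2 -0.3] q [-31.  11. -12. -22. -62.  -4.]
```

Request:
{"method": "play_rows", "body": {
  "commands": [
    [[-0.004,0.003,0.668,-0.2,0.2,-0.1,6],[-0.004,0.003,0.668,-0.2,0.2,-0.1,6],[-0.004,0.003,0.668,-0.2,0.2,-0.1,6],[-0.004,0.003,0.668,-0.2,0.2,-0.1,6],[-0.004,0.003,0.668,-0.2,0.2,-0.1,6],[-0.004,0.003,0.668,-0.2,0.2,-0.1,6],[-0.004,0.003,0.668,-0.2,0.2,-0.1,6],[-0.004,0.003,0.668,-0.2,0.2,-0.1,6]]
  ]
}}

```text
clock: 15.85
tool_pos: [0.4485, -0.3212, 0.1891]
orientation: [168.6, 16.7, -173.1]
force: [-0.5, 0.8, -0.5]
opening: 0.0603
gripper_force: 0.0
```

```bash
python3 - <<'E'
from h import *
import pickle
s=wrist();pickle.dump(s,open('w6.pkl','wb'))
c,d=30*np.sin(1.4),30*np.cos(1.4)
M=[[-12,-12,10],[0,0,18],[60,0,18],[30+c,-40+d,58],[30-c,-40-d,58],[0,140,18],[30,-40,58]]
P=proj([plate(m) for m in M],s)*1.5625;print(P.round().tolist())
im=cv2.resize(s['color'][:,:,::-1],(800,600),interpolation=cv2.INTER_CUBIC)
for p in P: cv2.circle(im,tuple(int(a) for a in p),4,(0,255,0),1)
cv2.imwrite('pics/w6.png',im)
go(plate([30,-40,36]),tool_knob(1.395))
E
```

```text
[[456.0, 222.0], [473.0, 248.0], [451.0, 346.0], [393.0, 360.0], [395.0, 245.0], [711.0, 293.0], [394.0, 304.0]]
t 15.9 rot [0.0004, 0.0006, 0.0108] shift [0.15, -0.35, 10.9] rows 0.08689724433187655 2.6166380199929664 op 0.0599 F [ 0.6 -0.1 -0.2] q [-30.  11. -12. -22. -62. -42.]
```

View pics/w6.png

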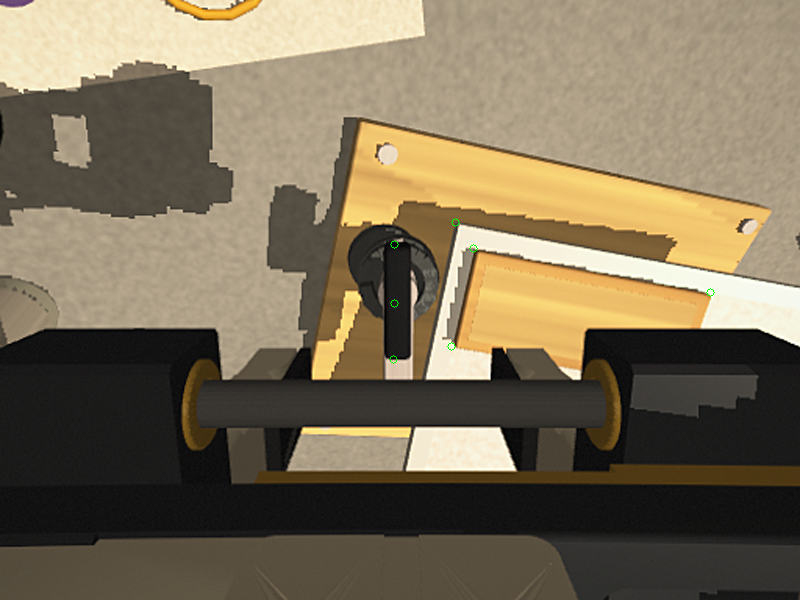

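The plaque sits home in the corner: its top corners at (475,250) and (712,295) match the predicted home pose to about 2 px. The knob bar is at (397,243–358). I grasp it again.

Request:
{"method": "play_rows", "body": {
  "commands": [
    [[0,0,0,0.1,-0.2,3,5],[0,0,0,0.1,-0.2,6,4],[0,0,0,0.1,-0.2,9,4],[0,0,0,0.1,-0.2,10.6,4],[0,0,0,0.1,-0.2,10.6,4],[0,0,0,0.1,-0.2,10.6,0.2],[0,0,0,0.1,-0.2,10.6,0.2],[0,0,0,0.1,-0.2,10.6,0.2]]
  ]
}}

```text
clock: 16.57
tool_pos: [0.4757, -0.2996, 0.0906]
orientation: [168.6, 16.8, -173.1]
force: [-0.4, 1.2, -0.3]
opening: 0.0253
gripper_force: 0.0
```

Request:
{"method": "play_rows", "body": {
  "commands": [
    [[0,0,0,0,0,0,0.2],[0,0,0,0,0,0,0.2],[0,0,0,0,0,0,0.2]]
  ]
}}

```text
clock: 16.82
tool_pos: [0.4754, -0.299, 0.0903]
orientation: [168.6, 16.8, -173.2]
force: [-1.6, 1.5, 7.1]
opening: 0.0135
gripper_force: 30.0
```

```bash
python3 - <<'E'
from h import *
o=ctrl.get_obs();print(o['opening'],o['gripper_force'],Rp(YAW).T@o['force'],(Rp(YAW).T@(o['tool_pos']-J)*1000).round(1))
E
```

```text
0.013491614040514209 29.99758243560791 [0.14623172 3.16563064 6.70779243] [ 30.9 -38.4  40.3]
```

Request:
{"method": "play_rows", "body": {
  "commands": [
    [[0,0,0,0,0,-1,0.2],[0,0,0,0,0,-2,0.2],[0,0,0,0,0,-2.2,0.2],[0,0,0,0,0,-2.2,0.2],[0,0,0,0,0,-2.2,0.2]]
  ]
}}

```text
clock: 17.23
tool_pos: [0.4701, -0.3037, 0.1093]
orientation: [168.5, 16.8, -173.2]
force: [6.0, 1.4, -6.9]
opening: 0.0138
gripper_force: 30.0
```

```bash
python3 - <<'E'
from h import *
o=ctrl.get_obs();print(o['opening'],o['gripper_force'],Rp(YAW).T@o['force'],(Rp(YAW).T@(o['tool_pos']-J)*1000).round(1))
go(plate([30,-40,60]),tool_knob(0.0))
E
```

```text
0.013847410854948049 29.992400407791138 [ 4.02009989 -0.23814629 -8.38963437] [ 30.8 -38.4  60.6]
t 17.23 rot [-0.0013, 0.0017, -1.3867] shift [0.11, -0.14, 0.06] rows 11.093236230015698 0.04568840582697444 op 0.0138 F [ 6.   1.4 -6.9] q [-27.  16. -17. -24. -53. -40.]
```

Request:
{"method": "play_rows", "body": {
  "commands": [
    [[0,0,-0.12,0,0,0,0.2],[0,0,-0.24,0,0,0,0.2],[0,0,-0.36,0,0,0,0.2],[0,0,-0.48,0,0,0,0.2],[0,0,-0.6,0,0,0,0.2],[0,0,-0.72,0,0,0,0.2],[0,0,-0.84,0,0,0,0.2],[0,0,-0.84,0,0,0,0.2]]
  ]
}}

```text
clock: 17.9
tool_pos: [0.47, -0.3032, 0.1088]
orientation: [-174.6, 19.5, -122.0]
force: [6.0, 2.3, -8.1]
opening: 0.0133
gripper_force: 30.0
```

```bash
python3 - <<'E'
from h import *
o=ctrl.get_obs();print(o['opening'],o['gripper_force'],Rp(YAW).T@o['force'],(Rp(YAW).T@(o['tool_pos']-J)*1000).round(1))
go(plate([30,-40,60]),tool_knob(0.0))
E
```

```text
0.01332194333924362 29.990234076976776 [ 3.65790701  0.3012912  -9.65136871] [ 30.5 -38.1  60.1]
t 17.9 rot [-0.0006, 0.0015, -0.539] shift [0.19, -0.05, 0.01] rows 4.31219450191856 0.047239822339826466 op 0.0133 F [ 6.   2.3 -8.1] q [-27.  16. -17. -24. -53.   8.]
```

Request:
{"method": "play_rows", "body": {
  "commands": [
    [[0,0,-0.12,0,0,0,0.2],[0,0,-0.24,0,0,0,0.2],[0,0,-0.36,0,0,0,0.2],[0,0,-0.48,0,0,0,0.2],[0,0,-0.53,0,0,0,0.2],[0,0,-0.53,0,0,0,0.2],[0,0,-0.53,0,0,0,0.2]]
  ]
}}

```text
clock: 18.48
tool_pos: [0.4698, -0.3031, 0.1087]
orientation: [-165.4, 14.2, -91.2]
force: [4.4, 1.2, -7.5]
opening: 0.0139
gripper_force: 30.0
```

```bash
python3 - <<'E'
from h import *
o=ctrl.get_obs();print(o['opening'],o['gripper_force'],Rp(YAW).T@o['force'],o['moment'],(Rp(YAW).T@(o['tool_pos']-J)*1000).round(1))
go(plate([30,-40,60]),tool_knob(0.0))
E
```

```text
0.013867350089988023 29.992398619651794 [ 2.28855642 -0.64910398 -8.42675906] [-0.60905937 -0.25108188 -0.25718774] [ 30.3 -38.   60. ]
t 18.48 rot [-0.0006, 0.0014, -0.0164] shift [0.2, 0.03, 0.0] rows 0.13176078040564804 0.047851406118777653 op 0.0139 F [ 4.4  1.2 -7.5] q [-27.  16. -17. -24. -53.  38.]
```

Request:
{"method": "play_rows", "body": {
  "commands": [
    [[0,0,-0.005,0,0,0.5,0.2],[0,0,-0.005,0,0,1,0.2],[0,0,-0.005,0,0,1.3,0.2],[0,0,-0.005,0,0,1.4,0.2],[0,0,-0.005,0,0,1.4,0.2]]
  ]
}}

```text
clock: 18.9
tool_pos: [0.4733, -0.3, 0.096]
orientation: [-165.4, 14.1, -90.9]
force: [4.4, 2.6, -4.8]
opening: 0.0135
gripper_force: 30.0
```

```bash
python3 - <<'E'
from h import *
o=ctrl.get_obs();print(o['opening'],o['gripper_force'],Rp(YAW).T@o['force'],o['moment'],(Rp(YAW).T@(o['tool_pos']-J)*1000).round(1))
E
```

```text
0.01348600047821175 29.99391406774521 [ 2.86090663  1.36149966 -6.23854636] [-0.00765057 -0.26316306 -0.09061546] [ 30.3 -38.1  46.4]
```

Request:
{"method": "play_rows", "body": {
  "commands": [
    [[0,0,0,0,0,0,3],[0,0,0,0,0,0,4],[0,0,0,0,0,0,4],[0,0,0,0,0,-3,5],[0,0,0,0,0,-6,6],[0,0,0,0,0,-10,6],[0,0,0,0,0,-13,6],[0,0,0,0,0,-13,6]]
  ]
}}

```text
clock: 19.57
tool_pos: [0.4403, -0.3342, 0.2255]
orientation: [-164.9, 13.6, -90.8]
force: [0.9, -0.9, -0.3]
opening: 0.0584
gripper_force: 0.0
```

Request:
{"method": "play_rows", "body": {
  "commands": [
    [[0,0,0,4,0,-2,6],[0,0,0,8,0,-4,6],[0,0,0,12,0,-5,6],[0,0,0,12,0,-5,6],[0,0,0,12,0,-5,6]]
  ]
}}

```text
clock: 19.98
tool_pos: [0.4239, -0.4612, 0.235]
orientation: [-165.5, 14.1, -91.1]
force: [0.1, 0.8, 0.5]
opening: 0.0599
gripper_force: 0.0
```

```bash
python3 - <<'E'
from h import *
o=ctrl.get_obs();print(o['clock'],o['tool_pos'],o['force'])
s=ctrl.snapshot('top');t=ctrl.snapshot('scene')
for S in(s,t):
    print({q:[(np.round(d['bbox']).tolist(),round(d['conf'],2)) for d in ctrl.find_in(S,q)[:3]] for q in('long_plaque_center','keeper_grip','jig_plate')})
    for m in([0,0,18],[60,0,18],[60,140,18],[0,140,18]): print('home',proj(plate(m),S).round(1).tolist())
    for e in(-10,-70): print('bar',proj(plate([30,e,64]),S).round(1).tolist())
# arm tip / plaque seen by colour in a rectified view of the plane z=18..20
xs,ys=np.meshgrid(np.arange(-12,80,8),np.arange(-10,170,10))
P=proj(np.array([plate([x,y,19]) for x,y in zip(xs.ravel(),ys.ravel())]),t).astype(int)
h=cv2.cvtColor(t['color'],cv2.COLOR_RGB2HSV)[:,:,1][P[:,1],P[:,0]].reshape(xs.shape);print(h)
E
```

```text
19.9833 [ 0.42393291 -0.46120727  0.2350025 ] [0.12559245 0.76952409 0.48457818]
{'long_plaque_center': [([320.0, 188.0, 44.0, 17.0], 0.9), ([131.0, 244.0, 42.0, 20.0], 0.67), ([192.0, 266.0, 43.0, 23.0], 0.57)], 'keeper_grip': [([356.0, 194.0, 36.0, 7.0], 0.52)], 'jig_plate': [([296.0, 156.0, 95.0, 56.0], 0.58)]}
home [[364.0, 207.4]]
home [[365.2, 189.8]]
home [[326.4, 188.6]]
home [[325.3, 206.5]]
bar [[373.5, 200.2]]
bar [[390.0, 200.7]]
{'long_plaque_center': [([138.0, 210.0, 46.0, 40.0], 0.87), ([218.0, 115.0, 42.0, 28.0], 0.62), ([282.0, 104.0, 38.0, 21.0], 0.62)], 'keeper_grip': [([112.0, 234.0, 36.0, 24.0], 0.59), ([289.0, 249.0, 23.0, 24.0], 0.15)], 'jig_plate': [([109.0, 189.0, 121.0, 94.0], 0.86), ([110.0, 238.0, 36.0, 16.0], 0.64)]}
home [[134.7, 235.8]]
home [[141.5, 249.1]]
home [[181.9, 220.0]]
home [[174.0, 207.8]]
bar [[126.6, 236.3]]
bar [[108.6, 249.0]]
[[ 86  94  65  58  42  30  33  35  35  27  29  28]
 [ 76  87  47  37  39  30  28  61  55  84  40  28]
 [ 56  72  69 102  58  31  35 115 119 122 124  63]
 [ 36  56  68  99  59  29  40 107 113 124 123  61]
 [ 31  40  66 101  64  32  46 110 113 126 126  58]
 [ 34  34  68 111 112 104 113 111 112 122 131  75]
 [ 34  31  72 110 109 106 109 114 112 123 132  70]
 [ 29  33  59 112 109 108 108 112 114 122 136  93]
 [ 34  33  58 110 114 106 110 113 113 121 122  92]
 [ 31  33  59 109 111 106 114 110 113 128 128  78]
 [ 30  34  68 108 108 111 110 107 116 124 137  79]
 [ 31  32  71 106 108 111 112 111 115 126 135  73]
 [ 34  33  57 103 111 109 112 112 113 127 129  72]
 [ 33  31  58 104 114 112 111 115 114 121 135  66]
 [ 31  33  58  95 111 110 115 115 115 119 128  60]
 [ 31  31  46  63 103  94  84  93 104  93 101  50]
 [ 31  30  27  30  35  34  34  36  35  36  35  35]
 [ 31  32  28  29  33  34  35  35  33  35  36  37]]
```

```bash
python3 -c "
from plant import ctrl
print(ctrl.close_job())"
```

```text
the job is handed in; nothing more can be done
None
```

I handed in the job at about 20 s of the 64 s allowed: the keeper was turned clear, the long plaque slid home against both fences, and the keeper was turned back and released onto it. The last camera check fits this, but no verdict came back.

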